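# Stand a folding bike's handlepost back up and flip its latch shut

### The job

The folding bike's handlepost in the blue vise has been left folded over. With the fingertips alone, push it back up until it stands fully upright on its hinge, then push the red-tipped latch lever up against it until it is fully shut. Do not take the post or the lever between the fingers, leave everything else on the bench where it lies, and finish with the hand clear.

Things in the scene. Friction and masses are not known exactly. Their poses are not given: they have to be found in the camera images.
- vise: low blue drill vise bolted to the bench, 310 long (its x) x 160 wide x 66 high; origin on the bench under the clamped steerer tube, z up. On the tube sits the dark lower hinge half, 44 x 46, top at z = 100. The handlepost folds over towards the vise's +y; the latch lever is on the -y side. Its place and yaw vary.
- hinge_pin (a point): middle of the handlepost's hinge pin, fixed at (0, 30, 100) of the vise frame; the pin lies along the vise's x. Site axes = vise axes.
- handlepost (a joint): fold of the handlepost, rad: 0 = fully upright against its stop; grows as it leans over towards the vise's +y (1.57 = level). Starts at 0.7 to 1.0. The pivot is stiff: the post stays where it is left; about 5 to 12 N at its top pushes it up.
- post_top (a point): centre of the handlepost's top end: aluminium tube, 34 diameter, black collar of 41 diameter round the last 26. At (0, 0, 325) of the vise frame when upright; swings about hinge_pin. Site z runs up the tube, x along the hinge pin. The collar's bolt boss stands out to 31 from the axis on the +x side; its +y side (outer, lower side when folded) and -y side are plain.
- post_mid (a point): point on the handlepost tube's axis, 110 below post_top; axes as post_top.
- latch_pin (a point): middle of the latch lever's pivot pin, fixed at (0, -40, 88) of the vise frame; the pin lies along the vise's x. Site axes = vise axes.
- latch (a joint): angle of the latch lever, rad: 0 = fully shut against its stop, standing beside the upright post; grows as it leans out towards the vise's -y (1.57 = level). Starts at 0.75 to 1.15. Stiff pivot: it stays where it is left; 2 to 5 N at its tip moves it.
- latch_tip (a point): outer end of the latch lever, 107 from latch_pin; lever 20 wide (along the pin), 10 thick, grey with a red end 40 long that flares outwards. Site z runs along the lever, -y is its outer side. Shut, it is at (0, -56, 194) of the vise frame, 39 from the post's tube, which rises 131 higher: lean the hand outwards to clear the post.
- lube: bystander, loose, not to be moved: black lube bottle with red cap and yellow label, 48 across, 135 high; origin centre of its underside, z up.
- grease: bystander, loose, not to be moved: green grease tub with white lid, 72 across, 62 high; origin centre of its underside, z up.
- cassette: bystander, loose, not to be moved: steel sprocket cassette lying flat, 112 across, 38 high; origin centre of its underside, z up.
- pedal: bystander, loose, not to be moved: black platform pedal, about 102 x 140 x 27, axle along its y; origin centre of its underside, z up.
- wrench: bystander, loose, not to be moved: steel wrench 170 long lying on the bench under the folded post; origin centre of its underside, z up.
- screwdriver: bystander, loose, not to be moved: screwdriver with blue handle, 200 long, lying; origin centre of its underside, z up.
- dish: bystander, loose, not to be moved: round steel parts dish, 110 across, 30 high, near the vise; origin centre of its underside, z up.

How it is judged:
On the way, in this order (a step that is already met when the one before it is completed fails the run):
1. the handlepost stands fully upright (value of joint handlepost below 0.05 rad), for 0.2 s.
2. the latch lever is fully shut, the post still upright (value of joint handlepost below 0.05 rad and value of joint latch below 0.1 rad), for 0.2 s.
At the end, for the whole second after the job is handed in: The handlepost is within 0.05 rad of fully upright and the latch lever within 0.10 rad of fully shut, both at rest (all of step 2 and velocity of joint handlepost between -0.05 and 0.05 rad/s and velocity of joint latch between -0.05 and 0.05 rad/s); the robot touches nothing.
It fails at once if the handlepost was taken between the fingers (x of the grasp point in the frame of post_mid between -0.017 and 0.017 m and y of the grasp point in the frame of post_mid between -0.017 and 0.017 m and z of the grasp point in the frame of post_mid between -0.09 and 0.12 m).
It fails at once if the latch lever was taken between the fingers (x of the grasp point in the frame of latch_tip between -0.018 and 0.018 m and y of the grasp point in the frame of latch_tip between -0.005 and 0.018 m and z of the grasp point in the frame of latch_tip between -0.085 and 0.005 m).
It fails at once if a loose thing on the bench was lifted, knocked or moved (distance of any of lube, grease, cassette, pedal, wrench, screwdriver, dish from where it was at the start of the episode above 0.02 m).
It also fails if it takes over 51 s, if anything falls off the work surface, if the arm or the gripper's body presses on something with over 40 N, if the wrist force passes 120 N, or if a joint passes its speed limit or range.

### The arm

A 6-joint arm with a two-finger parallel gripper is mounted at the origin on the work surface. World frame = base frame: x ahead of the robot, y to its left, z up, the work surface at z = 0. Lengths are in m, angles in rad, forces in N, time in s.
With the tool pointing down it reaches from about 0.4 to 0.825 m from the base axis. Payload 7 kg.
Tool frame: the origin (TCP) lies at the very end of the fingers, on their centre line; the grasp point (between the pads) lies 19 mm behind it; z points along the fingers, y is the line along which they close (so a half turn about z gives the same grasp; the last joint's range is limited). The gripper opens to 85 mm and grips with 20 to 120 N. Pads are 22 mm wide; open, the fingers measure 114 mm over their backs; the gripper's body (76 mm by 85 mm) begins 54 mm behind the grasp point. The pads swing forward as they close: fully open they stand 13 mm farther back than shut.
Start: joints at [-0.883, 0.359, 0.012, 0, -1.224, -0.288], TCP at [0.263, -0.622, 0.231] pointing down, gripper open.
Joint ranges: [-3.07, 3.07], [-1.43, 2.12], [-1.02, 1.25], [-3.03, 1.67], [-3.05, -0], [-3.03, 3.03]. Speed limits (rad/s): [2.39, 2.39, 3.01, 3.14, 3.14, 3.14].

### API

Orientations are given as a unit quaternion [w, x, y, z].
In Python, from bench import bot gives the robot as it stands.
- The arm moves only by the tool step_arm, never from a script. Its argument "series" is a list of rows, each a list of 7 numbers: the opening, from 0 (shut) to 1 (fully open), then the shift along the tool's x, y, z in mm, then the turn, a rotation vector about the tool's x, y, z in degrees. In form: [[gripper, tx, ty, tz, ax, ay, az], ...]. A call has 1 to 8 rows; each row shifts and turns the commanded pose from where the row before left it, along the tool's axes as they then stand; what a row does not reach is not made up. A row lasts 1/12 s, in which the tool goes at most 41.7 mm and 7.16 degrees, less where a joint would pass 70% of its speed; a pose out of reach is approached as far as the arm can. A call is refused whole if a number of a shift passes 41.7 or a number of a turn 7.16, either way. A call with a gripper value outside its range is refused whole. The fingers move at their own pace and stop on an object; "force" is the grip in N (left out, the last holds). Time passes only in rows, so rows that do not move let the fingers close. It gives the time, the measured TCP pose, the force, the opening and the grip force at its end, in the units of the state.
- bot.sense(): the state, without advancing time (a new reading comes with each control period).
- bot.read_camera(name): name is "side" or "top" or "wrist"; returns a dict with "color" (400x640x3 uint8, blue, green, red), "intrinsics" (3x3 intrinsics, pixels), "dist_coeffs" ([k1, k2, p1, p2, k3] as OpenCV has them; the pictures are not rectified), "R" (3x3) and "t" (3): a world point X has camera coordinates R X + t. Camera axes: x right, y down, z forward; pixel columns grow to the right and rows downward; lengths in m; the calibration is good to about 2 mm. A picture is of the moment at which its call begins. There is no depth.
- bot.close_job(): hands the job in; it is judged then, once.
The state is a dict: "time": time; "joint_pos": joint angles; "qd": joint speeds; "effort": joint torques, N m; "tcp_pos": TCP position; "tool_rot": TCP orientation; "ft_force": force on the tool from outside, world axes, zero at the start; "moment": the same for the moment, N m; "grip_width": finger opening in m; "finger_force": force on a finger pad.
Only numpy, scipy, OpenCV 4.12 (cv2) and the standard library are available. Lean on these libraries where they do the work, as an engineer would, in place of code of your own. Each camera call takes 0.05 s, during which the arm holds its last target. There are 200 camera calls.

## Working session

There is one attempt and no reset: what is moved stays moved. The work goes in short steps, Python scripts to look and compute and a tool call to move; the robot and the scene stay as the last step left them, time stands still between calls to the robot, and variables do not carry over. Pictures are saved under pics/ and viewed, at most 10 in all, crops included, and the job is handed in when it is done.

Besides the shell and the picture viewer there is one more tool, called after ">>>" as a command line: name --pt "numbers of a row" for each row, then --argument value for the rest. step_arm: Moves the arm, as the interface text tells. Its arguments: {"type":"object","properties":{"series":{"type":"array"},"force":{"type":"number"}},"required":["series"]}

```bash
mkdir -p pics; python3 - <<'E'
from bench import bot
import cv2,pickle
d={}
for n in("side","top"):
    c=bot.read_camera(n);cv2.imwrite(f"pics/{n}0.png",c["color"]);d[n]=c
pickle.dump(d,open("cam.pkl","wb"))
for n in d: print(n,d[n]["R"],d[n]["t"],d[n]["intrinsics"],d[n]["dist_coeffs"])
s=bot.sense();print(s)
E
```

```text
side [[-0.99236709 -0.1215995  -0.02052124]
 [-0.04808963  0.53482273 -0.84359471]
 [ 0.11355592 -0.83616877 -0.53658815]] [0.5442122  0.19708638 1.05790637] [[379.43365918   0.         322.41513328]
 [  0.         379.43365918 195.69405876]
 [  0.           0.           1.        ]] [-0.06393685  0.          0.          0.          0.        ]
top [[ 0.02969709 -0.99950803 -0.01008883]
 [-0.99471827 -0.02855964 -0.09858958]
 [ 0.09825294  0.01296337 -0.99507704]] [-0.00491439  0.57729474  1.28040234] [[445.5789041    0.         320.05261281]
 [  0.         445.5789041  200.33927508]
 [  0.           0.           1.        ]] [-0.05324122  0.          0.          0.          0.        ]
{'time': 0.1, 'joint_pos': array([-8.82930074e-01,  3.59330667e-01,  1.11654763e-02, -3.29452043e-04,
       -1.22410072e+00, -2.88097054e-01]), 'qd': array([-4.55542254e-04, -9.98113479e-04,  4.11794701e-03,  2.00571372e-03,
       -5.36836818e-04, -6.44847892e-05]), 'effort': array([-2.20980168e-03, -5.84762049e+01,  2.94110352e+01,  6.95465729e+00,
       -3.14397461e-03,  1.48199319e-05]), 'tcp_pos': array([ 0.26252907, -0.62139091,  0.23045017]), 'tool_rot': array([-2.07696488e-04, -1.98501203e-01,  9.80100356e-01,  7.21643136e-04]), 'ft_force': array([-0.61417689, -0.10734428, -0.22645961]), 'moment': array([-0.02555955,  0.0234114 , -0.0234547 ]), 'finger_force': 0.0, 'grip_width': 0.08487504502864304}
```

View pics/side0.png

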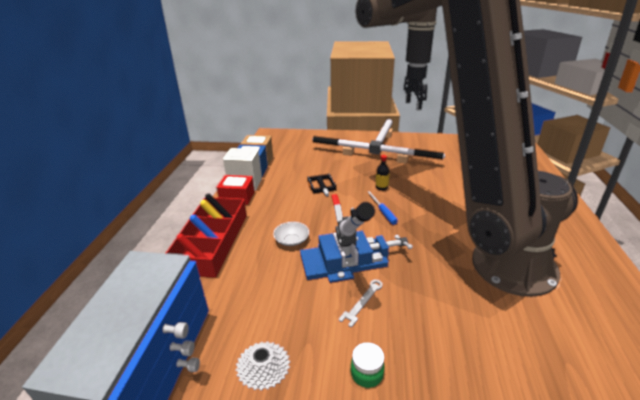

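View pics/top0.png

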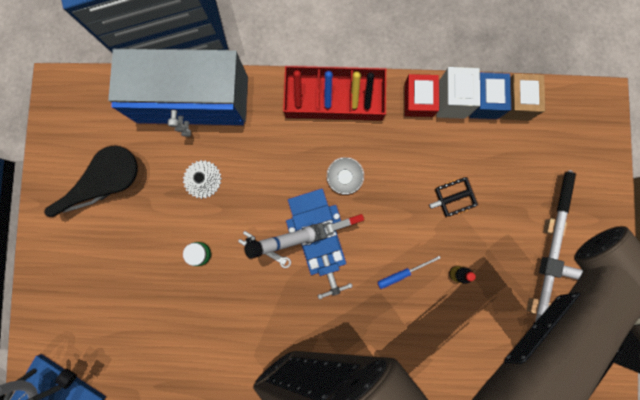

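Side view: the blue vise is at about (345,255), post collar at (365,212), red lever tip at (335,200). Top view: vise centre is at about (318,232), collar at (253,249), red tip at (358,219). I'll enlarge both.

```bash
python3 - <<'E'
import cv2
a=cv2.imread("pics/top0.png")[180:310,230:380];b=cv2.imread("pics/side0.png")[180:310,290:420]
a=cv2.resize(a,None,fx=4,fy=4,interpolation=2);b=cv2.resize(b,None,fx=4,fy=4,interpolation=2)
cv2.imwrite("pics/ct.png",a);cv2.imwrite("pics/cs.png",b)
E
```

```text
(no output)
```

View pics/ct.png

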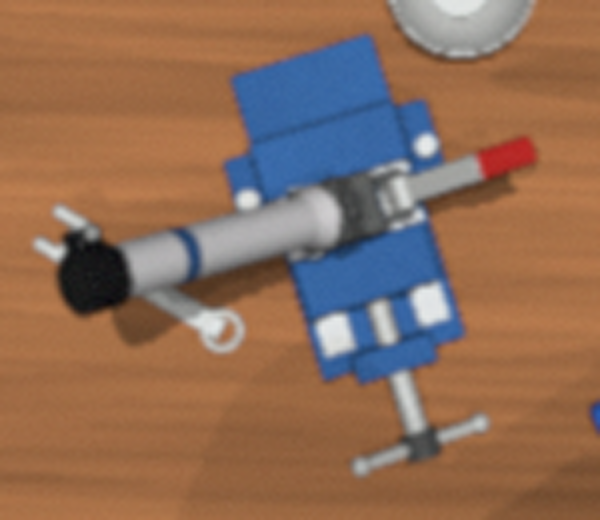

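View pics/cs.png

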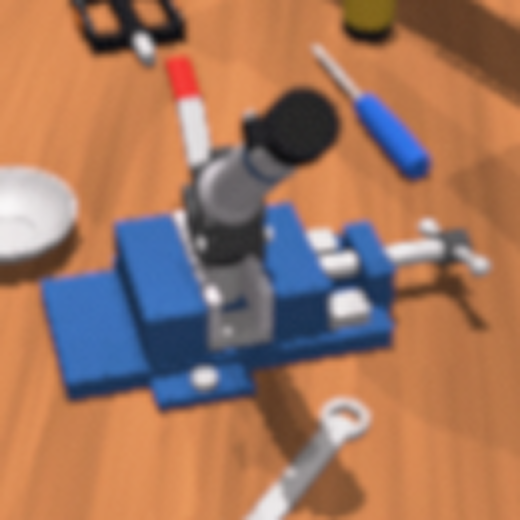

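Enlarged: the end face centre is at side (365.8,211.8), top (251.5,249.5). The lever end is at top (363,217.7), side (334.5,195). The lower hinge half is centred near top (322,231.5). I'll fit the pose with these.

```bash
cat > h.py <<'E'
import numpy as np,cv2,pickle
from scipy.optimize import least_squares
def proj(c,P):
    return cv2.projectPoints(np.array(P,float).reshape(-1,1,3),cv2.Rodrigues(c["R"])[0],c["t"],c["intrinsics"],c["dist_coeffs"])[0][:,0]
def W(v,p):
    c,s=np.cos(v[2]),np.sin(v[2]);return np.array([v[0]+c*p[0]-s*p[1],v[1]+s*p[0]+c*p[1],p[2]])
def post(th,l=225,off=-30):
    c,s=np.cos(th),np.sin(th);return [0,.03+(off*c+l*s)/1e3,.1+(l*c-off*s)/1e3]
def tip(a):
    c,s=np.cos(a),np.sin(a);return [0,-.04+(-16*c-106*s)/1e3,.088+(106*c-16*s)/1e3]
E
python3 - <<'E'
from h import *
d=pickle.load(open("cam.pkl","rb"))
obs=[("side",(365.8,211.8),1,lambda v:post(v[3])),("top",(251.5,249.5),.6,lambda v:post(v[3])),
("top",(363,217.7),1,lambda v:tip(v[4])),("side",(334.5,195),1,lambda v:tip(v[4])),("top",(322,231.5),.4,lambda v:[0,0,.1])]
f=lambda v:np.concatenate([w*(proj(d[n],[W(v,g(v))])[0]-o) for n,o,w,g in obs])
r=least_squares(f,[.55,0,.25,.85,.95]);v=r.x
print(v.round(4),r.fun.round(2))
print("sd",np.sqrt(np.diag(np.linalg.inv(r.jac.T@r.jac))).round(4))
print("top",W(v,post(v[3])),"tip",W(v,tip(v[4])),"up",W(v,post(0)),"pin",W(v,[0,.03,.1]))
np.save("v.npy",v)
for n,p in (("vise corner",[.155,.08,0]),("c2",[.155,-.08,0]),("blockcorner",[.155,0,.0])):print(n,proj(d["top"],[W(v,p)]))
E
```

```text
[0.481  0.0174 0.3237 0.7755 0.8982] [-0.18 -0.93 -2.24  0.8   1.13 -0.17 -0.28 -1.17 -2.09  0.37]
sd [0.0014 0.0022 0.0094 0.0117 0.0441]
top [0.428203   0.17485356 0.28166687] tip [ 0.52329112 -0.10859843  0.14152833] up [0.48102916 0.01738194 0.325     ] pin [0.47148779 0.0458242  0.1       ]
vise corner [[277.06790779 191.66420874]]
c2 [[327.89013982 176.34356327]]
blockcorner [[302.50001449 183.99346637]]
```

>>> step_arm --pt "0 0 0 -30 0 0 4.35" --pt "0 -22 24 -20 0 0 0" --pt "0 -22 24 -20 0 0 0" --pt "0 -22 24 -20 0 0 0" --pt "0 -22 24 -20 0 0 0" --pt "0 -22 24 -20 0 0 0" --pt "0 -22 24 -20 0 0 0" --pt "0 -22 24 -20 0 0 0"

```text
time: 0.77
tcp_pos: [0.3553, -0.4118, 0.402]
tool_rot: [-0.0, -0.161, 0.987, 0.0]
ft_force: [1.8, -1.0, 0.3]
grip_width: 0.0001
finger_force: 0.0
```

>>> step_arm --pt "0 -22 24 -10 0 0 0" --pt "0 -22 24 -10 0 0 0" --pt "0 -22 24 -10 0 0 0" --pt "0 -22 24 -10 0 0 0" --pt "0 -22 24 0 0 0 0" --pt "0 -22 24 0 0 0 0" --pt "0 -22 24 0 0 0 0" --pt "0 -22 24 0 0 0 0"

```text
time: 1.43
tcp_pos: [0.4611, -0.1738, 0.4413]
tool_rot: [0.0, -0.161, 0.987, 0.0]
ft_force: [1.1, -0.1, -0.1]
grip_width: 0.0002
finger_force: 0.0
```

```bash
cat >> h.py <<'E'
from scipy.spatial.transform import Rotation as Rn
def where(s):
    v=np.load("v.npy");c,t=np.cos(v[2]),np.sin(v[2]);R=np.array([[c,-t,0],[t,c,0],[0,0,1]])
    q=s["tool_rot"];T=Rn.from_quat([q[1],q[2],q[3],q[0]]).as_matrix()
    print("t",s["time"],"vise mm",(R.T@(s["tcp_pos"]-[v[0],v[1],0])*1e3).round(1),"F vise",(R.T@s["ft_force"]).round(1))
    print("tool axes in vise (cols)\n",(R.T@T).round(3),"j",s["joint_pos"].round(2))
E
python3 -c "
from h import *;from bench import bot;where(bot.sense())"
```

```text
t 1.4333 vise mm [ -79.7 -174.9  441.3] F vise [ 1.  -0.5 -0.1]
tool axes in vise (cols)
 [[-1. -0.  0.]
 [-0.  1.  0.]
 [-0.  0. -1.]] j [ 0.04 -0.02  0.02 -0.   -1.6  -1.29]
```

>>> step_arm --pt "0 -8 37 0 0 0 0" --pt "0 -8 37 0 0 0 0" --pt "0 -8 37 0 0 0 0" --pt "0 -8 37 0 0 0 0" --pt "0 -8 37 0 0 0 0" --pt "0 -8 37 0 0 0 0" --pt "0 -8 37 0 0 0 0" --pt "0 -8 37 0 0 0 0"

```text
time: 2.1
tcp_pos: [0.4265, 0.1272, 0.4414]
tool_rot: [0.0, -0.161, 0.987, 0.0]
ft_force: [1.0, -0.6, 0.8]
grip_width: -0.0002
finger_force: 0.0
```

>>> step_arm --pt "0 -8 38 0 0 0 0" --pt "0 -8 38 0 0 0 0" --pt "0 0 38 0 0 0 0" --pt "0 0 0 40 0 0 0" --pt "0 0 0 40 0 0 0" --pt "0 0 0 40 0 0 0" --pt "0 0 0 40 0 0 0" --pt "0 0 0 20 0 0 0"

```text
time: 2.77
tcp_pos: [0.4041, 0.2371, 0.2564]
tool_rot: [-0.003, -0.161, 0.987, -0.001]
ft_force: [-0.1, -0.1, -0.8]
grip_width: 0.0002
finger_force: 0.0
```

```bash
python3 -c "
from h import *;from bench import bot;where(bot.sense())
o=[]
for n,x,y in(('side',260,100),('top',190,160)):
    c=bot.read_camera(n);o.append(cv2.resize(c['color'][y:y+150,x:x+200],None,fx=3,fy=3,interpolation=2)[:,:400*2])
cv2.imwrite('pics/p1.png',cv2.resize(np.hstack(o),(800,300)))"
```

```text
t 2.7667 vise mm [ -3.  232.8 256.4] F vise [-0.2 -0.1 -0.8]
tool axes in vise (cols)
 [[-1.    -0.    -0.006]
 [-0.     1.    -0.002]
 [ 0.006 -0.002 -1.   ]] j [ 0.95 -0.   -0.38 -0.   -1.2  -2.2 ]
```

View pics/p1.png

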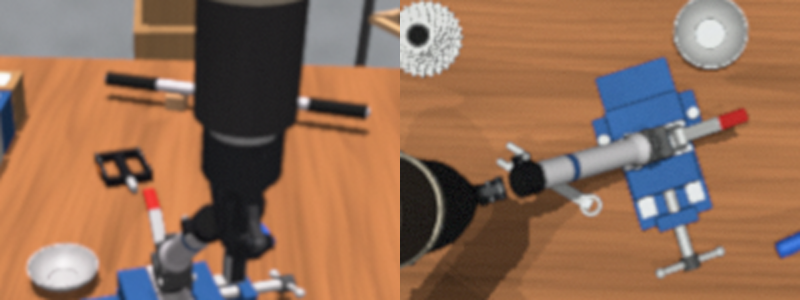

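>>> step_arm --pt "0 -3 0 16 0 0 0" --pt "0 0 -20 0 0 0 0" --pt "0 0 -10 0 0 0 0" --pt "0 0 -10 -2 0 0 0" --pt "0 0 -10 -3 0 0 0" --pt "0 0 -10 -3 0 0 0" --pt "0 0 -10 -3 0 0 0" --pt "0 0 -10 -3 0 0 0"

```text
time: 3.53
tcp_pos: [0.4372, 0.1663, 0.2633]
tool_rot: [0.004, -0.162, 0.987, 0.003]
ft_force: [-0.6, 9.5, 6.9]
grip_width: 0.0
finger_force: 4.3
```

```bash
python3 -c "
from h import *;from bench import bot;where(bot.sense())
o=[]
for n,x,y in(('side',260,100),('top',190,160)):
    c=bot.read_camera(n);o.append(cv2.resize(c['color'][y:y+150,x:x+200],None,fx=3,fy=3,interpolation=2)[:,:400*2])
cv2.imwrite('pics/p2.png',cv2.resize(np.hstack(o),(800,300)))"
```

```text
t 3.5333 vise mm [  5.8 155.1 263.3] F vise [2.4 9.3 6.9]
tool axes in vise (cols)
 [[-1.    -0.001  0.009]
 [-0.001  1.     0.005]
 [-0.009  0.005 -1.   ]] j [ 0.79 -0.02 -0.38 -0.   -1.2  -2.03]
```

View pics/p2.png

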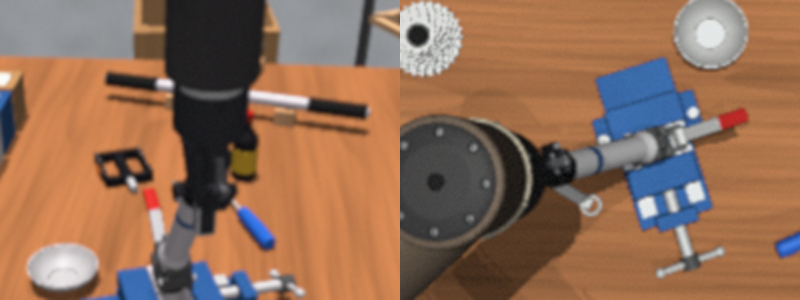

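>>> step_arm --pt "0 1 -10 -2 0 0 0" --pt "0 1 -10 -2 0 0 0" --pt "0 1 -10 -2 0 0 0" --pt "0 0 -10 -2 0 0 0" --pt "0 0 -10 -1 0 0 0" --pt "0 0 -10 -1 0 0 0" --pt "0 0 -10 0 0 0 0" --pt "0 0 -10 0 0 0 0"

```text
time: 4.3
tcp_pos: [0.4645, 0.0886, 0.2844]
tool_rot: [0.012, -0.163, 0.987, 0.001]
ft_force: [-25.2, 6.2, 84.5]
grip_width: -0.0001
finger_force: 45.9
```

>>> step_arm --pt "0 0 -7 0 0 0 0" --pt "0 0 -7 0 0 0 0" --pt "0 0 -7 0 0 0 0" --pt "0 0 -5 0 0 0 0" --pt "0 0 -3 0 0 0 0"

```text
time: 4.72
tcp_pos: [0.4751, 0.0585, 0.2854]
tool_rot: [0.014, -0.163, 0.987, -0.001]
ft_force: [-14.2, -2.5, 76.0]
grip_width: -0.0001
finger_force: 41.8
```

```bash
python3 -c "
from h import *;from bench import bot;where(bot.sense())"
```

```text
t 4.7167 vise mm [  7.5  40.9 285.4] F vise [-14.3   2.1  76. ]
tool axes in vise (cols)
 [[-1.    -0.003  0.026]
 [-0.003  1.    -0.007]
 [-0.026 -0.007 -1.   ]] j [ 0.55 -0.02 -0.34  0.01 -1.23 -1.79]
```

The force is 76 N upward, so the post top is under the finger linkages. I'll rise off it and look.

>>> step_arm --pt "0 0 2 -10 0 0 0" --pt "0 0 0 -10 0 0 0" --pt "0 0 0 0 0 0 0"

```text
time: 4.97
tcp_pos: [0.4664, 0.0613, 0.2919]
tool_rot: [0.002, -0.161, 0.987, 0.0]
ft_force: [1.0, 0.3, 0.7]
grip_width: -0.0002
finger_force: 0.0
```

```bash
python3 -c "
from h import *;from bench import bot;where(bot.sense())
o=[]
for n,x,y in(('side',260,100),('top',190,160)):
    c=bot.read_camera(n);o.append(cv2.resize(c['color'][y:y+150,x:x+200],None,fx=3,fy=3,interpolation=2)[:,:400*2])
cv2.imwrite('pics/p3.png',cv2.resize(o[0],(800,600)))"
```

```text
t 4.9667 vise mm [1.000e-01 4.630e+01 2.919e+02] F vise [1.  0.  0.7]
tool axes in vise (cols)
 [[-1.     0.     0.003]
 [ 0.     1.     0.   ]
 [-0.003  0.    -1.   ]] j [ 0.55 -0.03 -0.32  0.   -1.27 -1.8 ]
```

View pics/p3.png

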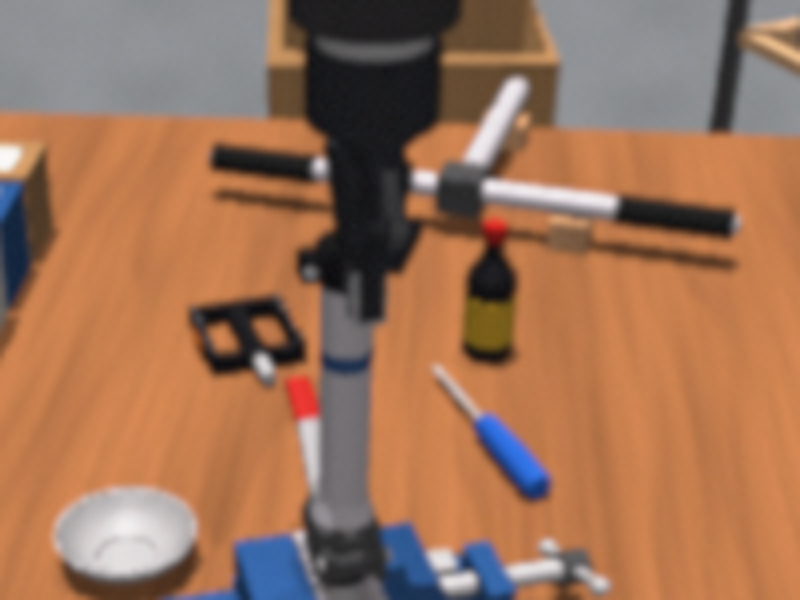

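The post is nearly upright, with the fingertip on its near side. I'll push higher up with just the tips.

>>> step_arm --pt "0 -3 0 -6 0 0 0" --pt "0 0 -4 0 0 0 0" --pt "0 0 -4 0 0 0 0" --pt "0 0 -3 0 0 0 0" --pt "0 0 -2 0 0 0 0" --pt "0 0 0 0 0 0 0"

```text
time: 5.57
tcp_pos: [0.4724, 0.053, 0.2949]
tool_rot: [0.0, -0.161, 0.987, 0.003]
ft_force: [-9.3, 19.0, 4.9]
grip_width: -0.0
finger_force: 10.0
```

```bash
python3 -c "
from h import *;from bench import bot;where(bot.sense())"
```

```text
t 5.5667 vise mm [  3.1  36.5 294.9] F vise [-2.8 21.   4.9]
tool axes in vise (cols)
 [[-1.    -0.     0.001]
 [-0.     1.     0.006]
 [-0.001  0.006 -1.   ]] j [ 0.52 -0.02 -0.3  -0.01 -1.28 -1.77]
```

>>> step_arm --pt "0 0 -3 0 0 0 0" --pt "0 0 -2 0 0 0 0" --pt "0 0 0 0 0 0 0"

```text
time: 5.82
tcp_pos: [0.4726, 0.0526, 0.2949]
tool_rot: [-0.0, -0.162, 0.987, 0.007]
ft_force: [-22.6, 41.7, 14.6]
grip_width: -0.0003
finger_force: 23.5
```

```bash
python3 -c "
from h import *;from bench import bot;where(bot.sense())"
```

```text
t 5.8167 vise mm [  3.2  36.1 294.9] F vise [-8.2 46.7 14.6]
tool axes in vise (cols)
 [[-1.    -0.002  0.002]
 [-0.002  1.     0.014]
 [-0.002  0.014 -1.   ]] j [ 0.51 -0.01 -0.3  -0.01 -1.28 -1.76]
```

>>> step_arm --pt "0 0 10 0 0 0 0" --pt "0 0 20 0 0 0 0" --pt "0 0 25 0 0 0 0" --pt "0 3 0 -40 0 0 0" --pt "0 0 0 -40 0 0 0" --pt "0 0 0 -40 0 0 0" --pt "0 0 0 -20 0 0 0" --pt "0 0 -38 0 0 0 0"

```text
time: 6.48
tcp_pos: [0.4672, 0.0635, 0.4401]
tool_rot: [0.004, -0.164, 0.987, 0.001]
ft_force: [1.7, -0.3, 1.1]
grip_width: 0.0003
finger_force: 0.0
```

>>> step_arm --pt "0 0 -38 0 0 0 0" --pt "0 0 -38 0 0 0 0" --pt "0 0 -38 0 0 0 0" --pt "0 0 -38 0 0 0 0" --pt "0 0 -38 0 0 0 0" --pt "0 0 -38 0 0 0 0" --pt "0 0 -20 0 0 0 0" --pt "0 0 0 0 0 0 0"

```text
time: 7.15
tcp_pos: [0.5457, -0.1785, 0.433]
tool_rot: [-0.002, -0.159, 0.987, 0.0]
ft_force: [-0.1, 0.6, -0.1]
grip_width: -0.0001
finger_force: 0.0
```

>>> step_arm --pt "0 0 0 0 -5 0 0" --pt "0 0 0 0 -5 0 0" --pt "0 0 0 0 -5 0 0" --pt "0 0 0 0 -5 0 0" --pt "0 0 0 0 0 0 0"

```text
time: 7.57
tcp_pos: [0.5454, -0.1762, 0.4324]
tool_rot: [-0.03, -0.157, 0.972, 0.175]
ft_force: [-1.3, 0.8, -2.2]
grip_width: 0.0003
finger_force: 0.0
```

```bash
cat >m.py <<'E'
from h import *;from bench import bot
d=pickle.load(open("cam.pkl","rb"));v=np.load("v.npy")
where(bot.sense())
for a in (0,.05,.1):print("post",a,proj(d["side"],[W(v,post(a))])[0].round(1),proj(d["top"],[W(v,post(a))])[0].round(1))
for a in (0,.1,.5,.9):print("tip",a,proj(d["side"],[W(v,tip(a))])[0].round(1),proj(d["top"],[W(v,tip(a))])[0].round(1))
import sys
o=[cv2.resize(bot.read_camera(n)['color'][y:y+150,x:x+100],None,fx=4,fy=4,interpolation=2) for n,x,y in(('side',300,130),('top',280,150))]
cv2.imwrite(sys.argv[1],np.hstack(o))
E
python3 m.py pics/p4.png
```

```text
t 7.5667 vise mm [  -0.5 -204.   432.4] F vise [-1.   1.2 -2.2]
tool axes in vise (cols)
 [[-1.     0.004 -0.003]
 [ 0.002  0.937  0.349]
 [ 0.004  0.349 -0.937]] j [-0.19  0.28  0.42 -0.32 -1.88 -1.13]
post 0 [346.3 158.4] [315.  229.7]
post 0.05 [347.4 160. ] [310.2 231.2]
post 0.1 [348.7 161.9] [305.4 232.6]
tip 0 [340.5 192.2] [337.2 225. ]
tip 0.1 [339.6 190.9] [341.1 223.9]
tip 0.5 [336.4 189.5] [354.9 219.9]
tip 0.9 [334.2 193.9] [364.2 217.5]
```

View pics/p4.png

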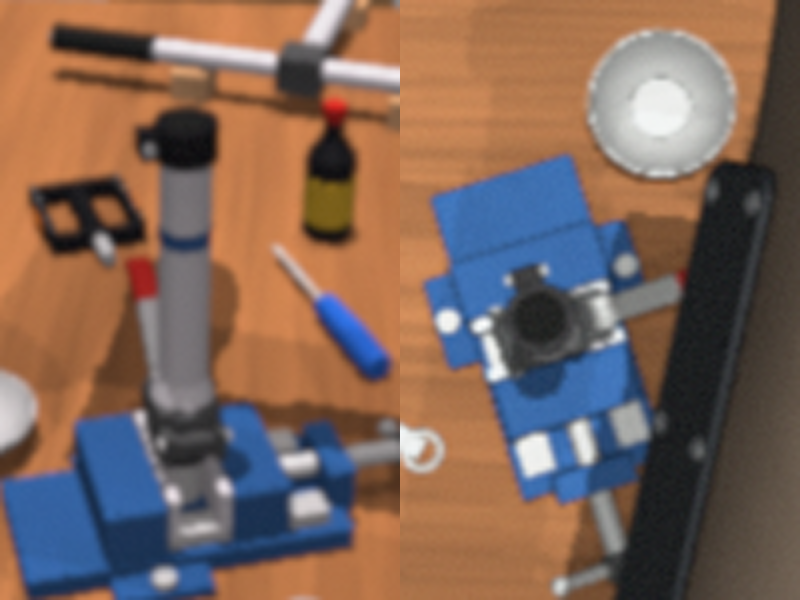

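Post is upright: collar at top (315,229.5), side (346.7,160), matching the predictions for 0. Now I'll descend outside the lever.

>>> step_arm --pt "0 0 -9.5 34 0 0 0" --pt "0 0 -9.5 34 0 0 0" --pt "0 0 -9.5 34 0 0 0" --pt "0 0 -9.5 34 0 0 0" --pt "0 0 -9.5 34 0 0 0" --pt "0 0 -9.5 34 0 0 0" --pt "0 0 -9.5 34 0 0 0" --pt "0 0 -9.5 34 0 0 0"

```text
time: 8.33
tcp_pos: [0.5379, -0.1534, 0.1531]
tool_rot: [-0.027, -0.16, 0.972, 0.17]
ft_force: [0.4, 0.4, -1.0]
grip_width: 0.0
finger_force: 0.0
```

>>> step_arm --pt "0 0 -9 31 0 0 0" --pt "0 0 0 0 0 0 0"

```text
time: 8.5
tcp_pos: [0.5336, -0.1498, 0.1161]
tool_rot: [-0.032, -0.159, 0.972, 0.173]
ft_force: [-1.2, 0.1, -1.4]
grip_width: 0.0001
finger_force: 0.0
```

```bash
python3 -c "
from h import *;from bench import bot;where(bot.sense())"
```

```text
t 8.5 vise mm [  -3.3 -175.2  116.1] F vise [-1.1  0.5 -1.4]
tool axes in vise (cols)
 [[-1.     0.001 -0.008]
 [-0.002  0.938  0.346]
 [ 0.008  0.346 -0.938]] j [-0.15  0.41 -0.11 -0.33 -1.24 -0.96]
```

>>> step_arm --pt "0 -3 12 4.3 0 0 0" --pt "0 0 12 4.3 0 0 0" --pt "0 0 8.5 -2.8 0 0 0" --pt "0 0 8.5 -2.8 0 0 0" --pt "0 0 8.5 -2.8 0 0 0" --pt "0 0 8.5 -2.8 0 0 0" --pt "0 0 8.5 -2.8 0 0 0"

```text
time: 9.08
tcp_pos: [0.5234, -0.0973, 0.1537]
tool_rot: [-0.025, -0.16, 0.973, 0.167]
ft_force: [0.5, -18.0, 13.7]
grip_width: -0.0001
finger_force: 10.8
```

```bash
python3 m.py pics/p5.png
```

```text
t 9.0833 vise mm [   3.7 -122.2  153.7] F vise [ -5.2 -17.2  13.7]
tool axes in vise (cols)
 [[-1.    -0.003  0.004]
 [-0.002  0.943  0.333]
 [-0.005  0.333 -0.943]] j [-0.06  0.32 -0.15 -0.33 -1.25 -1.05]
post 0 [346.3 158.4] [315.  229.7]
post 0.05 [347.4 160. ] [310.2 231.2]
post 0.1 [348.7 161.9] [305.4 232.6]
tip 0 [340.5 192.2] [337.2 225. ]
tip 0.1 [339.6 190.9] [341.1 223.9]
tip 0.5 [336.4 189.5] [354.9 219.9]
tip 0.9 [334.2 193.9] [364.2 217.5]
```

View pics/p5.png

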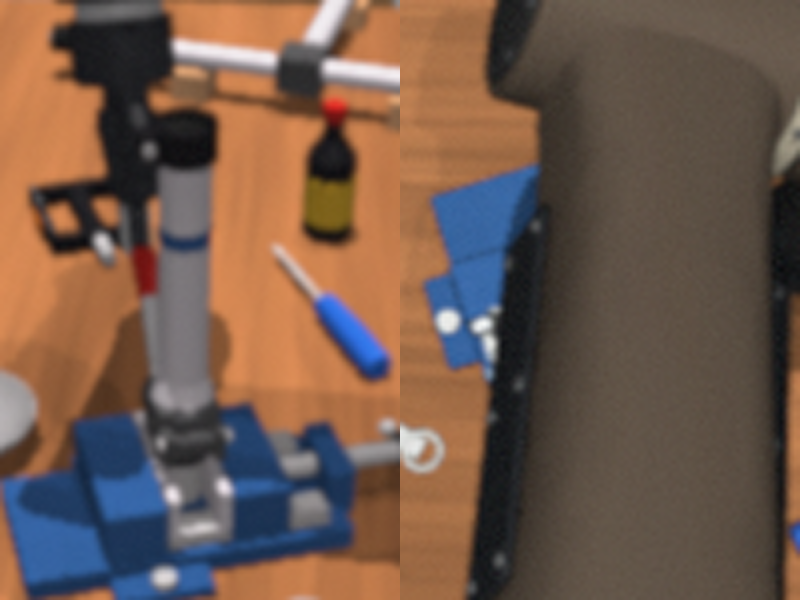

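The lever is moving up, its end at about side (336,192), so roughly 0.55 rad. I'll continue.

>>> step_arm --pt "0 1 6.3 -1.6 0 0 0" --pt "0 1 6.3 -1.6 0 0 0" --pt "0 1 6.3 -1.4 0 0 0" --pt "0 0 6.3 -1.2 0 0 0" --pt "0 0 6.3 -1 0 0 0" --pt "0 0 0 0 0 0 0"

```text
time: 9.68
tcp_pos: [0.5143, -0.0718, 0.1736]
tool_rot: [-0.021, -0.16, 0.973, 0.167]
ft_force: [3.2, -11.2, 24.9]
grip_width: 0.0002
finger_force: 13.5
```

```bash
python3 -c "
from h import *;from bench import bot;where(bot.sense())"
```

```text
t 9.6833 vise mm [  3.2 -95.2 173.6] F vise [ -0.6 -11.7  24.9]
tool axes in vise (cols)
 [[-1.    -0.005  0.011]
 [-0.001  0.943  0.332]
 [-0.012  0.332 -0.943]] j [-0.02  0.27 -0.17 -0.34 -1.26 -1.1 ]
```

>>> step_arm --pt "0 0 2 -5.6 0 0 0" --pt "0 0 0 0 0 0 0"

```text
time: 9.85
tcp_pos: [0.5112, -0.0694, 0.176]
tool_rot: [-0.025, -0.159, 0.972, 0.17]
ft_force: [1.2, -2.8, 2.1]
grip_width: 0.0003
finger_force: 1.8
```

```bash
python3 -c "
from h import *;from bench import bot;where(bot.sense())"
```

```text
t 9.85 vise mm [  1.  -91.9 176. ] F vise [ 0.3 -3.   2.1]
tool axes in vise (cols)
 [[-1.    -0.002  0.005]
 [-0.     0.941  0.339]
 [-0.006  0.339 -0.941]] j [-0.02  0.27 -0.16 -0.34 -1.27 -1.11]
```

>>> step_arm --pt "0 0 4.8 -1.2 0 0 0" --pt "0 0 4.8 -1 0 0 0" --pt "0 0 4.5 0 0 0 0" --pt "0 0 0 0 0 0 0"

```text
time: 10.18
tcp_pos: [0.5064, -0.0565, 0.181]
tool_rot: [-0.026, -0.159, 0.972, 0.171]
ft_force: [2.7, -1.4, 8.8]
grip_width: -0.0002
finger_force: 4.9
```

```bash
python3 m.py pics/p6.png |head -5
```

```text
t 10.1833 vise mm [  0.6 -78.2 181. ] F vise [ 2.1 -2.2  8.8]
tool axes in vise (cols)
 [[-1.    -0.002  0.003]
 [-0.001  0.94   0.341]
 [-0.003  0.341 -0.94 ]] j [ 0.01  0.25 -0.17 -0.35 -1.28 -1.13]
```

View pics/p6.png

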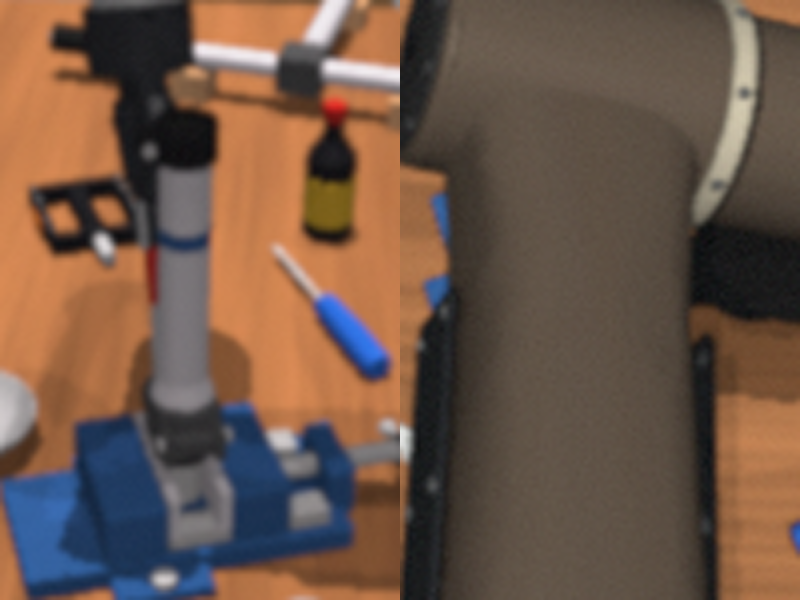

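>>> step_arm --pt "0 0 2.8 1 0 0 0" --pt "0 0 2.8 0.5 0 0 0" --pt "0 0 0 0 0 0 0" --pt "0 0 0 0 0 0 0"

```text
time: 10.62
tcp_pos: [0.505, -0.052, 0.1823]
tool_rot: [-0.026, -0.16, 0.972, 0.17]
ft_force: [1.4, -5.3, 15.7]
grip_width: -0.0002
finger_force: 8.4
```

>>> step_arm --pt "0 0 2.8 0.5 0 0 0" --pt "0 0 0 0 0 0 0" --pt "0 0 0 0 0 0 0"

```text
time: 10.87
tcp_pos: [0.5042, -0.0494, 0.183]
tool_rot: [-0.026, -0.16, 0.972, 0.17]
ft_force: [0.2, -5.6, 16.9]
grip_width: 0.0001
finger_force: 9.4
```

```bash
python3 -c "
from h import *;from bench import bot;where(bot.sense())"
```

```text
t 10.8667 vise mm [  0.7 -70.7 183. ] F vise [-1.6 -5.4 16.9]
tool axes in vise (cols)
 [[-1.    -0.002  0.003]
 [-0.001  0.941  0.339]
 [-0.004  0.339 -0.941]] j [ 0.02  0.24 -0.18 -0.35 -1.27 -1.14]
```

The reaction is mostly along the lever's axis, so the finger end may be riding on the lever's end. I'll lift off along the tool axis and measure the lever in code.

>>> step_arm --pt "0 0 0 -20 0 0 0" --pt "0 0 0 -40 0 0 0" --pt "0 0 0 -40 0 0 0" --pt "0 0 0 -40 0 0 0" --pt "0 0 -20 -40 0 0 0" --pt "0 0 -30 -20 0 0 0" --pt "0 0 -30 0 0 0 0" --pt "0 0 0 0 0 0 0"

```text
time: 11.53
tcp_pos: [0.5479, -0.1854, 0.3363]
tool_rot: [-0.03, -0.157, 0.972, 0.172]
ft_force: [0.0, 0.9, -2.5]
grip_width: 0.0001
finger_force: 0.0
```

```bash
cat > red.py <<'E'
from h import *;from bench import bot
d=pickle.load(open("cam.pkl","rb"));v=np.load("v.npy");where(bot.sense())
def red(im,n):
    x,y,w,h=(320,180,40,40) if n=="side" else (325,205,50,30)
    hsv=cv2.cvtColor(im[y:y+h,x:x+w],cv2.COLOR_BGR2HSV);m=((hsv[...,0]<6)|(hsv[...,0]>172))&(hsv[...,1]>150)
    r,c=np.nonzero(m);return (len(r),"cols",x+c.min(),x+c.max(),"rows",y+r.min(),y+r.max(),"mean",(x+c.mean()).round(1),(y+r.mean()).round(1)) if len(r) else None
for n in("side","top"):
    print(n,"start",red(d[n]["color"],n));print(n,"now",red(bot.read_camera(n)["color"],n))
    for a in(0,.1,.2,.3,.5,.9):
        e=np.array(tip(a));b=np.array([0,-.04,.088]);m=e+(b-e)*20/107
        print(a,"end",proj(d[n],[W(v,e)])[0].round(1),"redmid",proj(d[n],[W(v,m)])[0].round(1))
E
python3 red.py
```

```text
t 11.5333 vise mm [  -1.  -213.5  336.3] F vise [ 0.3  0.9 -2.5]
tool axes in vise (cols)
 [[-1.     0.003 -0.002]
 [ 0.002  0.939  0.344]
 [ 0.003  0.344 -0.939]] j [-0.2   0.3   0.24 -0.3  -1.69 -1.06]
side start (61, 'cols', np.int64(332), np.int64(339), 'rows', np.int64(194), np.int64(204), 'mean', np.float64(335.1), np.float64(199.0))
side now (25, 'cols', np.int64(337), np.int64(338), 'rows', np.int64(193), np.int64(205), 'mean', np.float64(337.5), np.float64(198.8))
0 end [340.5 192.2] redmid [340.7 198.8]
0.1 end [339.6 190.9] redmid [340.  197.7]
0.2 end [338.7 190. ] redmid [339.3 196.9]
0.3 end [337.9 189.4] redmid [338.6 196.4]
0.5 end [336.4 189.5] redmid [337.4 196.4]
0.9 end [334.2 193.9] redmid [335.5 199.8]
top start (96, 'cols', np.int64(349), np.int64(363), 'rows', np.int64(214), np.int64(224), 'mean', np.float64(356.4), np.float64(218.8))
top now (52, 'cols', np.int64(333), np.int64(341), 'rows', np.int64(221), np.int64(228), 'mean', np.float64(336.9), np.float64(224.5))
0 end [337.2 225. ] redmid [335.8 225.7]
0.1 end [341.1 223.9] redmid [339.  224.8]
0.2 end [344.8 222.8] redmid [342.  223.9]
0.3 end [348.4 221.7] redmid [344.9 223.1]
0.5 end [354.9 219.9] redmid [350.1 221.6]
0.9 end [364.2 217.5] redmid [357.7 219.6]
```

The lever is near shut (0 to 0.1). I'll push again lower on it, with the finger flank, until it meets the stop.

>>> step_arm --pt "0 0 5.6 32 0 0 0" --pt "0 0 5.6 32 0 0 0" --pt "0 0 5.6 32 0 0 0" --pt "0 0 5.6 32 0 0 0" --pt "0 0 5.6 32 0 0 0" --pt "0 0 5.6 32 0 0 0" --pt "0 0 0 0 0 0 0"

```text
time: 12.22
tcp_pos: [0.5122, -0.0863, 0.1652]
tool_rot: [-0.032, -0.159, 0.971, 0.174]
ft_force: [-1.4, 0.6, -1.8]
grip_width: 0.0001
finger_force: 0.0
```

>>> step_arm --pt "0 0 7 2.5 0 0 0" --pt "0 0 7 2.5 0 0 0" --pt "0 0 4.7 1.7 0 0 0" --pt "0 0 2.8 1 0 0 0" --pt "0 0 0 0 0 0 0"

```text
time: 12.63
tcp_pos: [0.51, -0.0685, 0.1712]
tool_rot: [-0.027, -0.159, 0.972, 0.171]
ft_force: [0.2, -0.4, 0.5]
grip_width: 0.0
finger_force: 0.0
```

```bash
python3 -c "
from h import *;from bench import bot;where(bot.sense())"
```

```text
t 12.6333 vise mm [ 1.000e-01 -9.070e+01  1.712e+02] F vise [ 0.1 -0.4  0.5]
tool axes in vise (cols)
 [[-1.    -0.001  0.002]
 [-0.001  0.94   0.341]
 [-0.002  0.341 -0.94 ]] j [-0.02  0.27 -0.17 -0.34 -1.27 -1.1 ]
```

>>> step_arm --pt "0 0 3.5 2.3 0 0 0" --pt "0 0 3.5 2.3 0 0 0" --pt "0 0 0 0 0 0 0"

```text
time: 12.88
tcp_pos: [0.5067, -0.0608, 0.168]
tool_rot: [-0.028, -0.159, 0.972, 0.172]
ft_force: [-0.4, -0.0, -0.3]
grip_width: 0.0001
finger_force: 0.0
```

>>> step_arm --pt "0 0 2.8 1 0 0 0" --pt "0 0 2.8 1 0 0 0" --pt "0 0 0 0 0 0 0"

```text
time: 13.13
tcp_pos: [0.505, -0.0553, 0.1681]
tool_rot: [-0.028, -0.159, 0.972, 0.171]
ft_force: [0.5, 1.0, -0.1]
grip_width: 0.0001
finger_force: 0.0
```

```bash
python3 -c "
from h import *;from bench import bot;where(bot.sense())"
```

```text
t 13.1333 vise mm [ -0.4 -76.5 168.1] F vise [ 0.8  0.8 -0.1]
tool axes in vise (cols)
 [[-1.    -0.    -0.   ]
 [-0.     0.94   0.342]
 [ 0.     0.342 -0.94 ]] j [ 0.01  0.26 -0.19 -0.35 -1.25 -1.12]
```

>>> step_arm --pt "0 0 2.8 1 0 0 0" --pt "0 0 0 0 0 0 0"

```text
time: 13.3
tcp_pos: [0.5041, -0.0525, 0.1681]
tool_rot: [-0.028, -0.159, 0.972, 0.171]
ft_force: [0.1, 0.7, -0.2]
grip_width: 0.0003
finger_force: 0.0
```

>>> step_arm --pt "0 0 2.8 1 0 0 0" --pt "0 0 0 0 0 0 0"

```text
time: 13.47
tcp_pos: [0.5033, -0.0499, 0.1682]
tool_rot: [-0.028, -0.159, 0.972, 0.171]
ft_force: [-0.4, -0.6, 0.1]
grip_width: -0.0003
finger_force: 0.3
```

>>> step_arm --pt "0 0 2.8 1 0 0 0" --pt "0 0 0 0 0 0 0"

```text
time: 13.63
tcp_pos: [0.5024, -0.0471, 0.1683]
tool_rot: [-0.028, -0.159, 0.972, 0.171]
ft_force: [0.9, -1.4, -0.2]
grip_width: 0.0002
finger_force: 0.6
```

```bash
python3 -c "
from h import *;from bench import bot;where(bot.sense())"
```

```text
t 13.6333 vise mm [ -0.3 -67.9 168.3] F vise [ 0.4 -1.6 -0.2]
tool axes in vise (cols)
 [[-1.    -0.     0.   ]
 [-0.     0.94   0.342]
 [-0.     0.342 -0.94 ]] j [ 0.02  0.25 -0.2  -0.35 -1.25 -1.13]
```

>>> step_arm --pt "0 0 2.8 1 0 0 0" --pt "0 0 0 0 0 0 0"

```text
time: 13.8
tcp_pos: [0.5014, -0.0441, 0.1683]
tool_rot: [-0.028, -0.159, 0.972, 0.171]
ft_force: [0.1, -0.9, 0.8]
grip_width: -0.0002
finger_force: 0.5
```

>>> step_arm --pt "0 0 2.8 1 0 0 0" --pt "0 0 0 0 0 0 0"

```text
time: 13.97
tcp_pos: [0.501, -0.0428, 0.1683]
tool_rot: [-0.028, -0.159, 0.972, 0.17]
ft_force: [1.3, -8.2, 0.4]
grip_width: -0.0004
finger_force: 4.0
```

```bash
python3 -c "
from h import *;from bench import bot;where(bot.sense())"
```

```text
t 13.9667 vise mm [ -0.2 -63.4 168.3] F vise [-1.4 -8.2  0.4]
tool axes in vise (cols)
 [[-1.    -0.     0.   ]
 [-0.     0.941  0.339]
 [-0.001  0.339 -0.941]] j [ 0.03  0.25 -0.21 -0.35 -1.24 -1.14]
```

>>> step_arm --pt "0 0 1.9 0.7 0 0 0" --pt "0 0 0 0 0 0 0" --pt "0 0 0 0 0 0 0"

```text
time: 14.22
tcp_pos: [0.5009, -0.0426, 0.1684]
tool_rot: [-0.027, -0.159, 0.972, 0.169]
ft_force: [4.0, -15.2, -1.7]
grip_width: -0.0004
finger_force: 7.4
```

```bash
python3 -c "
from h import *;from bench import bot;where(bot.sense())"
```

```text
t 14.2167 vise mm [ -0.2 -63.2 168.4] F vise [ -1.1 -15.7  -1.7]
tool axes in vise (cols)
 [[-1.    -0.     0.001]
 [-0.     0.942  0.337]
 [-0.001  0.337 -0.942]] j [ 0.03  0.25 -0.21 -0.35 -1.24 -1.15]
```

The force rose with no motion, so the lever is on its stop. I'll retreat outward and check.

>>> step_arm --pt "0 0 -10 -3 0 0 0" --pt "0 0 -25 -8 0 0 0" --pt "0 0 -20 -30 0 0 0" --pt "0 0 -10 -35 0 0 0" --pt "0 0 0 -40 0 0 0" --pt "0 0 0 -40 0 0 0" --pt "0 0 -20 0 0 0 0" --pt "0 0 0 0 0 0 0"

```text
time: 14.88
tcp_pos: [0.5434, -0.168, 0.2868]
tool_rot: [-0.027, -0.158, 0.972, 0.171]
ft_force: [0.2, 1.9, -2.7]
grip_width: -0.0001
finger_force: 0.0
```

```bash
python3 red.py | grep -v end; python3 - <<'E'
from h import *;from bench import bot
d=pickle.load(open("cam.pkl","rb"))
c=bot.read_camera("side")["color"]
# post collar: dark pixels near predicted top
g=cv2.cvtColor(c[150:175,325:365],cv2.COLOR_BGR2GRAY);r,q=np.nonzero(g<45);print("collar cols",325+np.percentile(q,[2,50,98]),"rows",150+np.percentile(r,[2,98]))
o=cv2.imread("pics/p4.png")[:,:400]  # earlier upright view, 4x
n=cv2.resize(c[130:280,300:400],None,fx=4,fy=4,interpolation=2)
print("post diff vs upright view",np.abs(o[60:380,130:230].astype(int)-n[60:380,130:230]).mean())
E
```

```text
t 14.8833 vise mm [ 1.000e-01 -1.956e+02  2.868e+02] F vise [ 0.8  1.8 -2.7]
tool axes in vise (cols)
 [[-1.     0.     0.003]
 [ 0.001  0.94   0.341]
 [-0.003  0.341 -0.94 ]] j [-0.18  0.3   0.13 -0.31 -1.57 -1.05]
side start (61, 'cols', np.int64(332), np.int64(339), 'rows', np.int64(194), np.int64(204), 'mean', np.float64(335.1), np.float64(199.0))
side now (18, 'cols', np.int64(337), np.int64(338), 'rows', np.int64(194), np.int64(206), 'mean', np.float64(337.7), np.float64(199.4))
top start (96, 'cols', np.int64(349), np.int64(363), 'rows', np.int64(214), np.int64(224), 'mean', np.float64(356.4), np.float64(218.8))
top now (44, 'cols', np.int64(331), np.int64(338), 'rows', np.int64(222), np.int64(228), 'mean', np.float64(334.6), np.float64(225.3))
collar cols [336. 346. 353.] rows [158. 171.]
post diff vs upright view 6.28871875
```

```bash
python3 -c "
from bench import bot;print(bot.close_job())"
```

```text
the job is handed in; nothing more can be done
None
```

The handlepost is pushed upright onto its stop and the latch lever is pushed shut against its stop. The job went in at about 15 s with the hand clear, and no verdict came back.

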